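# Index the rotary board fixture to its station

### The job

With a finger, push on the bare spokes of the three-nest rotary fixture to turn it gently clockwise (as seen from above) until the nest holding the round circuit board stands over the pointed tongue on the fixture's foot, centred on it, and leave it there at rest. Never turn the fixture back counter-clockwise, do not touch the board, which stays lying in its nest, and leave the loudspeaker and the two metal stand-offs where they are.

Things in the scene. Friction and masses are not known exactly. Their poses are not given: they have to be found in the camera images.
- rotor (a joint): turn of the rotor in rad: 0 at the start of every run (wherever it then points), growing CLOCKWISE seen from above. It turns endlessly about a vertical axis on plain friction (0.12 N m, about 1.2 N at a spoke end; slightly damped) and stays where it is left; no stops or detents. The board's nest reaches the station by turning 50 to 260 degrees clockwise.
- axis (a point): on the rotor's vertical axis, fixed, at z = 40 mm, the height of the spokes' centre line. Rotor: aluminium hub 60 mm in diameter (40 mm above the nests), top at z = 58 mm; three round nest plates 120 degrees apart; half-way between them three bare round steel spokes 12 mm thick, 121 mm long from the axis, with a black 18 mm ball on the end. Under the spokes is only the foot (116 mm disc) and tongue, 12 mm high at most outside the hub.
- station (a point): the index position, fixed: 62 mm from the axis straight over the middle line of the tongue, z = 38 mm. The tongue is a flat dark steel bar on the bench, 26 mm wide and 6 mm high, that runs out from the foot roughly away from the robot (within 60 degrees of +x) and ends in an arrowhead
- tongue_tip (a point): the point of the tongue, 145 mm from the axis, at z = 6 mm; fixed; the arrowhead is 36 mm wide
- board_nest (a point): centre of the top of the nest plate that holds the round board, 62 mm from the axis, z = 38 mm; turns with the rotor. A nest is a flat disc 89 mm in diameter, 6 mm thick, with four upright pins 5 mm thick and 8 mm high round its edge. The other two nests are empty
- spoke_1 (a point): centre of the ball end of the spoke 60 degrees counter-clockwise (seen from above) of the board's nest, 112 mm from the axis, z = 40 mm; turns with the rotor
- spoke_2 (a point): centre of the ball end of the spoke opposite the board's nest, 112 mm from the axis, z = 40 mm; turns with the rotor
- spoke_3 (a point): centre of the ball end of the spoke 60 degrees clockwise of the board's nest, 112 mm from the axis, z = 40 mm; turns with the rotor
- board: round black circuit board, 75 mm in diameter, 5 mm thick, lying loose in one nest between its four pins; origin at its centre, 1 mm below its underside
- speaker: bystander: loose loudspeaker driver, face down, 78 x 78 x 45 mm, origin at the centre of its underside
- spacer: bystander: loose turned aluminium stand-off standing upright, 18 mm thick, 30 mm high, origin at the centre of its underside
- spacer_b: bystander: a second such stand-off, standing upright beyond the fixture at the right far corner of the bench; the other one stands beyond the fixture beside the grey cabinet

How it is judged:
On the way:
1. the fixture has been turned clockwise by more than 30 degrees (value of joint rotor above 0.52 rad), for 0.05 s.
At the end, for the whole second after the job is handed in: the centre of the board's nest lies within 8 mm of the station point over the tongue (about 7.5 degrees of turn), the rotor and board at rest, the board flat in its nest within 7 mm of its centre (horizontal distance between board_nest and station below 0.008 m and velocity of joint rotor between -0.03 and 0.03 rad/s and distance between board and board_nest below 0.007 m and linear speed of board below 0.02 m/s and angle between board's own z axis and vertical below 0.1 rad); the robot touches nothing.
It fails at once if the fixture was turned back counter-clockwise (faster than 0.15 rad/s, or 6 degrees behind its start) (value of joint rotor below -0.105 rad or velocity of joint rotor below -0.15 rad/s).
It fails at once if the fixture was spun instead of gently turned (over 3 rad/s) (velocity of joint rotor above 3 rad/s).
It fails at once if the robot touched the board (contact force between any of the arm, the fingers and board above 0.5 N).
It fails at once if the board left its nest (distance between board and board_nest above 0.012 m).
It fails at once if the loudspeaker or a stand-off was moved by more than 15 mm (distance of any of speaker, spacer, spacer_b from where it was at the start of the episode above 0.015 m).
It also fails if it takes over 64 s, if anything falls off the work surface, if the arm or the gripper's body presses on something with over 40 N, if the wrist force passes 120 N, or if a joint passes its speed limit or range.

### The arm

A 7-joint arm with a two-finger parallel gripper is mounted at the origin on the work surface; the furniture and walls round the work are solid. World frame = base frame: x ahead of the robot, y to its left, z up, the work surface at z = 0. Lengths are in m, angles in rad, forces in N, time in s.
With the tool pointing down it reaches from about 0.425 to 0.875 m from the base axis. Payload 4.7 kg.
Tool frame: the origin (TCP) lies midway between the tips of the shut fingers; the grasp point (between the pads) lies 19 mm behind it (ctrl.grip_point_offset is the distance from the TCP to the grasp point, in m); z points along the fingers, y is the line along which they close (so a half turn about z gives the same grasp; the last joint's range is limited). The gripper opens to 87 mm and grips with 3 to 60 N. Pads are 19 mm wide; open, the fingers measure 117 mm over their backs; the gripper's body (75 mm by 190 mm) begins 51 mm behind the grasp point.
Start: joints at [1.27, 0.321, -0.07, 1.45, 0.023, 1.371, -0.057], TCP at [0.201, -0.618, 0.223] pointing down, gripper open.
Joint ranges: [-2.86, 2.86], [-0.3, 2.09], [-1.38, 1.24], [0.06, 2.45], [-1.56, 4.7], [0.09, 2.05], [-2.69, 2.69]. Speed limits (rad/s): [2.57, 2.57, 3.14, 3.14, 3.14, 3.14, 3.14].

### API

Orientations are given as a rotation vector (axis times angle).
In Python, from bench import ctrl gives the robot as it stands.
- The arm moves only by the tool move_arm, never from a script. Its argument "increments" is text: rows parted by semicolons, each of 7 numbers parted by spaces: the shift along the world's x, y, z in mm, then the turn, a rotation vector about the world's x, y, z in degrees, then the closure in counts, from 0 (fully open) to 255 (shut). A call has exactly 8 rows; each row shifts and turns the commanded pose from where the row before left it; what a row does not reach is not made up. A row lasts 1/12 s, in which the tool goes at most 41.7 mm and 7.16 degrees, less where a joint would pass 70% of its speed; a pose out of reach is approached as far as the arm can. A call with a gripper value outside its range is refused whole. The fingers move at their own pace and stop on an object; "grip_force" is the grip in N (left out, the last holds). Time passes only in rows, so rows that do not move let the fingers close, or fill a call up. It gives the time, the measured TCP pose, the force, the opening and the grip force at its end, in the units of the state.
- ctrl.get_state(): the state, without advancing time (a new reading comes with each control period).
- ctrl.get_image(name): name is "scene" or "top" or "wrist"; returns a dict with "frame" (400x640x3 uint8, red, green, blue), "depth" (400x640 float32, m along the optical axis (not along the pixel's ray), 0 where there is no reading), "fx", "fy", "cx", "cy" (pixels), "position" and "orientation" of the camera in the world. Camera axes: x right, y down, z forward; pixel columns grow to the right and rows downward; lengths in m; the calibration is good to about 2 mm. A picture is of the moment at which its call begins.
- ctrl.close_job(): hands the job in; it is judged then, once.
Trained networks look in a picture, given as the dict that the camera call returned (one of the last four; its "shot" number tells which), for a name from the list of things; names that differ only in an ending like _2 or _b are one class to them, and where a whole thing is asked for, a point or a joint stands for the part that bears it (a point fixed in the world has none). Each returns a list of dicts, best first, with "score" (0 to 1); they miss things now and then, are a little off and sometimes report something else, mostly with a low value. They report only what shows in the picture. A call takes as long as a camera call.
- ctrl.find_in(target, picture): "centre" ([x, y, z] in m, in world coordinates, good to about 4 mm: the middle of the surface that is visible of it).
- ctrl.silhouettes(target, picture): "region" (400x640 bool, what is visible of it).
The state is a dict: "time": time; "joint_positions": joint angles; "qd": joint speeds; "joint_torque": joint torques, N m; "position": TCP position; "tool_rot": TCP orientation; "ft_force": force on the tool from outside, world axes, zero at the start; "torque": the same for the moment, N m; "grip_width": opening from 0.0 (shut) to 1.0 (fully open); "grip_force": force on a finger pad.
Only numpy, scipy, OpenCV 4.12 (cv2) and the standard library are available. Lean on these libraries where they do the work, as an engineer would, in place of code of your own. Each camera call takes 0.05 s, during which the arm holds its last target. There are 200 camera calls.

## Working session

There is one attempt and no reset: what is moved stays moved. The work goes in short steps, Python scripts to look and compute and a tool call to move; the robot and the scene stay as the last step left them, time stands still between calls to the robot, and variables do not carry over. Pictures are saved under pics/ and viewed, at most 12 in all, crops included, and the job is handed in when it is done.

Besides the shell and the picture viewer there is one more tool, called as name(argument=value, ...) on one line, values as JSON. move_arm: Moves the arm, as the interface text tells. Its arguments: {"type":"object","properties":{"increments":{"type":"string"},"grip_force":{"type":"number"}},"required":["increments"]}

```bash
mkdir -p pics; python3 - <<'E'
from bench import ctrl
import cv2,numpy as np
s=ctrl.get_state();print(s['time'],s['position'],s['tool_rot'],s['grip_width'])
for n in ["top","scene"]:
    p=ctrl.get_image(n);cv2.imwrite(f"pics/{n}0.png",p['frame'][:,:,::-1])
    print(n,p['position'])
    for t in ["axis","board","board_nest","spoke_1","tongue_tip","station","speaker","spacer","rotor"]:
        try: print(t,[(np.round(d['centre'],3).tolist(),round(d['score'],2)) for d in ctrl.find_in(t,p)][:5])
        except Exception as e: print(t,e)
E
```

```text
0.0 [ 0.20101236 -0.6175439   0.22145721] [-3.10088512e+00 -4.92147173e-01  6.61778620e-04] 1.0015193928949848
top [ 0.34865517 -0.08596808  1.07209134]
axis [([0.56, -0.336, 0.007], 0.58)]
board [([0.497, -0.239, 0.042], 0.69)]
board_nest [([0.462, -0.306, 0.041], 0.67), ([0.495, -0.234, 0.042], 0.23)]
spoke_1 [([0.461, -0.305, 0.039], 0.8)]
tongue_tip [([0.56, -0.337, 0.008], 0.58)]
station [([0.559, -0.336, 0.011], 0.77), ([0.461, -0.304, 0.034], 0.59)]
speaker [([0.392, 0.187, 0.037], 0.91)]
spacer [([0.59, -0.141, 0.028], 0.5)]
rotor [([0.463, -0.304, 0.035], 0.74)]
scene [-0.20824023 -0.50334702  0.47968089]
axis [([0.467, -0.339, 0.01], 0.71)]
board [([0.496, -0.233, 0.04], 0.78)]
board_nest [([0.451, -0.313, 0.037], 0.79)]
spoke_1 [([0.452, -0.312, 0.039], 0.78)]
tongue_tip [([0.464, -0.337, 0.009], 0.63)]
station [([0.465, -0.338, 0.008], 0.75), ([0.448, -0.308, 0.037], 0.23)]
speaker [([0.38, 0.172, 0.027], 0.96)]
spacer [([0.592, -0.39, 0.019], 0.49), ([0.466, -0.34, 0.007], 0.27)]
rotor [([0.448, -0.306, 0.04], 0.75)]
```

View pics/top0.png

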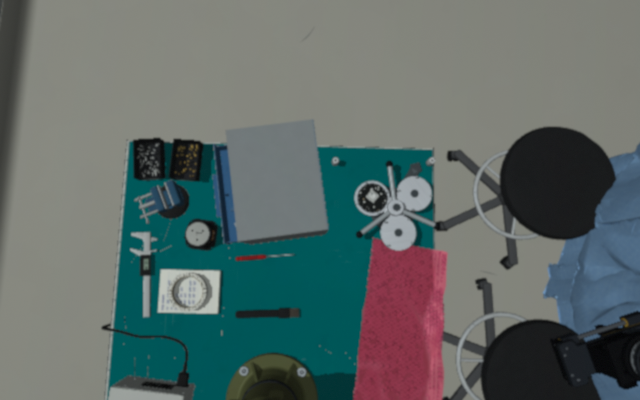

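View pics/scene0.png

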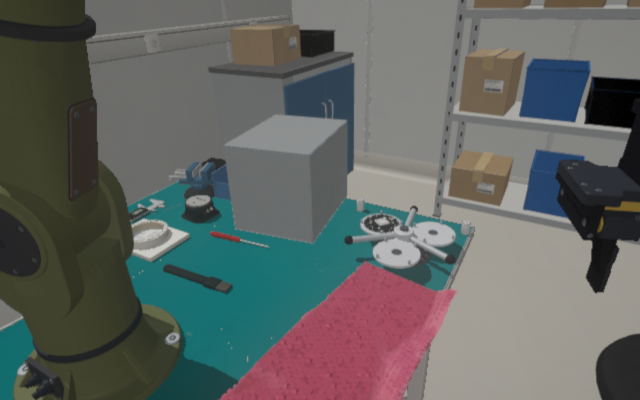

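```bash
cat > h.py <<'E'
from bench import ctrl
import cv2,numpy as np
from scipy.spatial.transform import Rotation as R
def rot(p):
    o=np.asarray(p['orientation'],float)
    return o if o.shape==(3,3) else R.from_rotvec(o).as_matrix() if o.size==3 else R.from_quat(o).as_matrix()
def topix(p,w):
    c=(np.asarray(w)-p['position'])@rot(p); return np.array([p['fx']*c[0]/c[2]+p['cx'],p['fy']*c[1]/c[2]+p['cy']])
def toworld(p,u,v,z):
    d=rot(p)@np.array([(u-p['cx'])/p['fx'],(v-p['cy'])/p['fy'],1]); P=np.asarray(p['position'])
    return P+d*(z-P[2])/d[2]
E
python3 - <<'E'
from h import *
p=ctrl.get_image("top");print(p['orientation'],p['fx'])
f=p['frame'];u0,v0,u1,v1=325,145,445,255
cv2.imwrite("pics/crop1.png",cv2.resize(f[v0:v1,u0:u1,::-1],None,fx=5,fy=5,interpolation=cv2.INTER_CUBIC))
for n,u,v,z in [("axis",396,208,.058),("s_up",390,165,.04),("s_ll",362,235,.04),("s_r",432,226,.04),("board",372,197,.042),("tip",415,167,.006)]: print(n,toworld(p,u,v,z).round(4))
for n in["board","spacer"]:
  for r in ctrl.silhouettes(n,p)[:3]:
    ys,xs=np.nonzero(r['region']);print(n,r['score'],xs.mean(),ys.mean(),len(xs),toworld(p,xs.mean(),ys.mean(),.044))
E
```

```text
[-2.18723292  2.1338608  -0.15966745] 417.3332141592784
axis [ 0.4708 -0.2929  0.058 ]
s_up [ 0.5822 -0.2814  0.04  ]
s_ll [ 0.4036 -0.2121  0.04  ]
s_r [ 0.4302 -0.3863  0.04  ]
board [ 0.4988 -0.236   0.042 ]
tip [ 0.5863 -0.3534  0.006 ]
board 0.93 371.40723981900453 197.8129713423831 663 [ 0.49646215 -0.2342251   0.044     ]
spacer 0.69 371.70175438596493 197.9517543859649 684 [ 0.49613183 -0.23496332  0.044     ]
spacer 0.59 430.10714285714283 161.69642857142858 56 [ 0.59256635 -0.3823621   0.044     ]
spacer 0.46 334.5 161.6551724137931 58 [ 0.58600162 -0.14046583  0.044     ]
```

View pics/crop1.png

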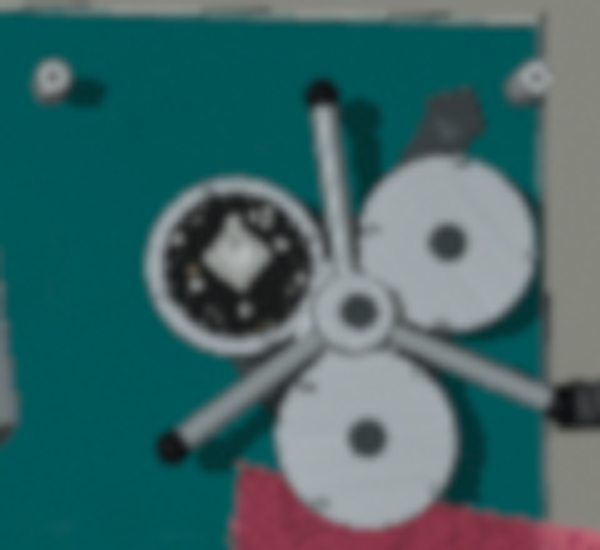

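```bash
cat >> h.py <<'E'
from scipy.optimize import least_squares
def model(q):
    x,y,a=q; A=lambda t,r,z:[x+r*np.cos(t),y+r*np.sin(t),z]
    k=2*np.pi/3
    return [A(0,0,.058),A(a,.062,.038),A(a+k,.062,.038),A(a-k,.062,.038),A(a-k/2,.112,.04),A(a+k/2,.112,.04),A(a+1.5*k,.112,.04)]
# order: axis, board nest, nest ccw, nest cw, spoke_3(cw), spoke_1(ccw), spoke_2
E
python3 - <<'E'
from h import *
p=ctrl.get_image("top")
c=np.array([(357,311),(236,266),(367,438),(447,242),(321,94),(173,448)])/5+[325,145]-.4
g=lambda q:np.array([topix(p,w) for w in model(q)[:6]])
r=least_squares(lambda q:(g(q)-c).ravel(),[.47,-.293,1.1])
x,y,a=r.x;print(r.x,np.degrees(a),r.fun.round(1))
names="axis board nccw ncw s3 s1 s2".split()
for n,w in zip(names,model(r.x)):print(n,np.round(w,3))
# tongue: dark pixels
f=p['frame'];hsv=cv2.cvtColor(f,cv2.COLOR_RGB2HSV)
L=[]
for v in range(155,190):
  for u in range(400,430):
    w=toworld(p,u,v,.006);d=w[:2]-[x,y];rr=np.hypot(*d);t=np.arctan2(d[1],d[0])
    if .105<rr<.155 and hsv[v,u,1]<70 and hsv[v,u,2]<120: L.append((rr,np.degrees(t),u,v))
L=np.array(L);print(len(L),L.mean(0))
for lo in np.arange(.105,.155,.005):
    m=L[(L[:,0]>=lo)&(L[:,0]<lo+.005)]
    if len(m):print(lo.round(3),len(m),m[:,1].min().round(1),m[:,1].mean().round(1),m[:,1].max().round(1))
i=cv2.resize(f[150:200,385:435,::-1],None,fx=12,fy=12,interpolation=cv2.INTER_CUBIC)
for td in (-24,-30,-36):
    t=np.radians(td)
    for rr in (.0,.145):pass
    e=[x+.145*np.cos(t),y+.145*np.sin(t),.006];b=[x+.1*np.cos(t),y+.1*np.sin(t),.006]
    P=[tuple(((topix(p,w)-[385,150]+.5)*12).astype(int).tolist()) for w in (b,e)];cv2.line(i,*P,(0,0,255),1)
cv2.imwrite("pics/crop2.png",i)
E
```

```text
[ 0.47425682 -0.29340447  1.18423301] 67.85155359195153 [ 0.2 -0.2 -0.  -0.1  0.  -0.  -0.   0.  -0.1  0.4 -0.1 -0.1]
axis [ 0.474 -0.293  0.058]
board [ 0.498 -0.236  0.038]
nccw [ 0.413 -0.302  0.038]
ncw [ 0.512 -0.342  0.038]
s3 [ 0.585 -0.278  0.04 ]
s1 [ 0.406 -0.205  0.04 ]
s2 [ 0.432 -0.397  0.04 ]
120 [ 1.22107451e-01 -3.06127473e+01  4.15750000e+02  1.69825000e+02]
0.105 17 -38.3 -30.6 -24.2
0.11 19 -35.6 -29.6 -23.7
0.115 21 -54.8 -33.5 -23.8
0.12 18 -34.7 -29.0 -23.4
0.125 20 -35.0 -29.2 -22.9
0.13 14 -33.7 -29.5 -25.6
0.135 5 -31.0 -29.3 -27.6
0.15 6 -39.3 -37.0 -35.2
```

View pics/crop2.png

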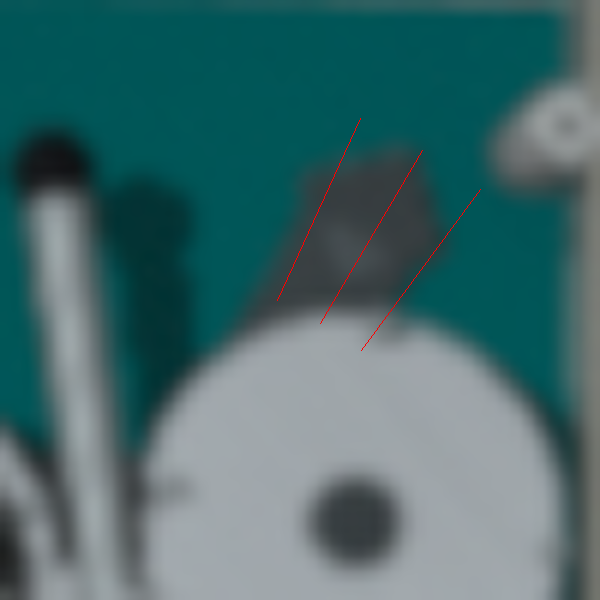

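The top view shows the axis at pixel (396,207), the board nest at (372,198), the free spoke ends at (389,164) and (360,235), and the tongue arrowhead near (417,165). The board nest is at +68° and the tongue at about −29.5°, so the turn is about 97° clockwise. I'll push on spoke_2, opposite the board.

move_arm(increments="22 19 0 0 0 4.2 255; 22 19 0 0 0 4.2 255; 22 19 0 0 0 4.2 255; 22 19 0 0 0 4.2 255; 22 19 0 0 0 4.2 255; 22 19 0 0 0 4.2 255; 22 19 0 0 0 4.2 255; 22 19 0 0 0 4.2 255")

```text
time: 1.87
position: [0.3794, -0.4638, 0.2228]
tool_rot: [2.822, 1.379, 0.0]
ft_force: [-0.5, 0.5, -0.4]
grip_width: 0.479
grip_force: 0.0
```

move_arm(increments="22 19 0 0 0 4.2 255; 22 19 0 0 0 4.2 255; 22 19 0 0 0 4.2 255; 22 19 0 0 0 4.2 255; 0 0 -20 0 0 0 255; 0 0 -20 0 0 0 255; 0 0 -20 0 0 0 255; 0 0 0 0 0 0 255")

```text
time: 2.53
position: [0.4641, -0.3869, 0.1584]
tool_rot: [-2.588, -1.768, 0.003]
ft_force: [-0.3, 1.2, -0.2]
grip_width: 0.009
grip_force: 0.0
```

```bash
cat >> h.py <<'E'
def pose(x=.474,y=-.293):
    s=ctrl.get_state();P=s['position'];M=R.from_rotvec(s['tool_rot']).as_matrix()
    d=P[:2]-np.array([x,y]);print('t',s['time'],'P',P.round(4),'yaw',np.degrees(np.arctan2(M[1,1],M[0,1])).round(1),'zax',M[:,2].round(3),'r',np.hypot(*d).round(4),'ang',np.degrees(np.arctan2(d[1],d[0])).round(1),'F',np.round(s['ft_force'],2),'w',round(s['grip_width'],3))
E
python3 - <<'E'
from h import *
pose()
i=ctrl.get_image("wrist");cv2.imwrite("pics/w1.png",i['frame'][:,:,::-1])
E
```

```text
t 2.5333 P [ 0.4641 -0.3869  0.1584] yaw -21.3 zax [-0.005  0.005 -1.   ] r 0.0944 ang -96.0 F [-0.28  1.2  -0.19] w 0.009
```

View pics/w1.png

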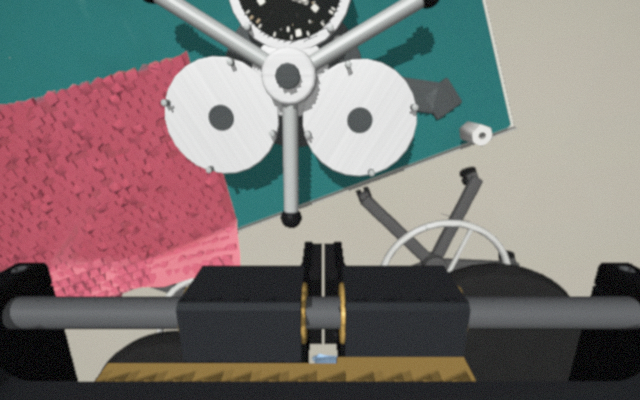

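The wrist view shows spoke_2 pointing down to (290,217), the hub at (288,75), the nests at (221,117) and (360,119), and the tongue tip near (461,100). The fingertips are at (325,250), on the correct side of the spoke. I'll refine the geometry from this.

```bash
python3 - <<'E'
from h import *
p=ctrl.get_image("wrist")
c=np.array([(288,75),(221,117),(360,119),(291,217)],float)
g=lambda q:np.array([topix(p,w) for w in np.array(model(q))[[0,2,3,6]]])
r=least_squares(lambda q:(g(q)-c).ravel(),[.474,-.293,1.18])
x,y,a=r.x;print(r.x.round(4),np.degrees(a).round(1),r.fun.round(1))
w=toworld(p,461,100,.006);d=w[:2]-r.x[:2];print('tip',w.round(4),np.hypot(*d),np.degrees(np.arctan2(d[1],d[0])))
print('finger px',topix(p,ctrl.get_state()['position']))
pose(x,y)
i=cv2.resize(p['frame'][60:140,400:500,::-1],None,fx=6,fy=6,interpolation=cv2.INTER_CUBIC)
for td in (-26,-30,-34):
    t=np.radians(td)
    P=[tuple(((topix(p,[x+R_*np.cos(t),y+R_*np.sin(t),.006])-[400,60]+.5)*6).astype(int).tolist()) for R_ in(.1,.145)];cv2.line(i,*P,(0,0,255),1)
cv2.imwrite("pics/w2.png",i)
E
```

```text
[ 0.4744 -0.2944  1.1794] 67.6 [-0.4  0.3  0.8 -0.2 -0.6  0.4  0.3 -0.7]
tip [ 0.6003 -0.3636  0.006 ] 0.14363597215139065 -28.801435665395882
finger px [325.18994485 262.81997783]
t 2.6333 P [ 0.4656 -0.3889  0.1624] yaw -21.4 zax [-0.001  0.001 -1.   ] r 0.0949 ang -95.3 F [ 1.02 -0.47 -0.14] w 0.003
```

View pics/w2.png

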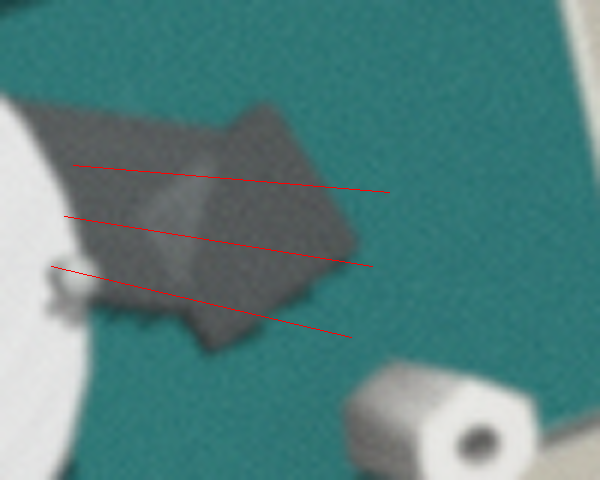

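move_arm(increments="0 -3 -22 0 0 -1 255; 0 0 -22 0 0 0 255; 0 0 -22 0 0 0 255; 0 0 -22 0 0 0 255; 0 0 -20 0 0 0 255; 0 0 -14 0 0 0 255; 0 0 -10 0 0 0 255; 0 0 0 0 0 0 255")

```text
time: 3.3
position: [0.465, -0.3926, 0.0298]
tool_rot: [-2.611, -1.744, 0.0]
ft_force: [-0.4, 0.0, 0.0]
grip_width: 0.006
grip_force: 0.0
```

```bash
python3 - <<'E'
from h import *
pose(.4744,-.2944)
# planned rows: rotate about axis, 8 rows per call
import math
d=np.array([.4656-.4744,-.392+.2944])*1000
r=97.;a=-95.3
pts=[]
for c in range(6):
    n=8; rows=[]
    for k in range(n):
        st=2.2
        f=lambda t:r*np.array([math.cos(math.radians(t)),math.sin(math.radians(t))])
        v=f(a-st)-f(a);rows.append((round(v[0],1),round(v[1],1)));a-=st
    print(c,a,rows)
E
```

```text
t 3.3 P [ 0.465  -0.3926  0.0298] yaw -22.5 zax [-0.001  0.001 -1.   ] r 0.0987 ang -95.5 F [-0.39  0.02  0.04] w 0.006
0 -112.90000000000002 [(np.float64(-3.7), np.float64(0.4)), (np.float64(-3.7), np.float64(0.6)), (np.float64(-3.7), np.float64(0.7)), (np.float64(-3.6), np.float64(0.8)), (np.float64(-3.6), np.float64(1.0)), (np.float64(-3.6), np.float64(1.1)), (np.float64(-3.5), np.float64(1.2)), (np.float64(-3.5), np.float64(1.4))]
1 -130.50000000000003 [(np.float64(-3.4), np.float64(1.5)), (np.float64(-3.3), np.float64(1.6)), (np.float64(-3.3), np.float64(1.8)), (np.float64(-3.2), np.float64(1.9)), (np.float64(-3.1), np.float64(2.0)), (np.float64(-3.1), np.float64(2.1)), (np.float64(-3.0), np.float64(2.3)), (np.float64(-2.9), np.float64(2.4))]
2 -148.09999999999994 [(np.float64(-2.8), np.float64(2.5)), (np.float64(-2.7), np.float64(2.6)), (np.float64(-2.6), np.float64(2.7)), (np.float64(-2.5), np.float64(2.8)), (np.float64(-2.4), np.float64(2.9)), (np.float64(-2.3), np.float64(3.0)), (np.float64(-2.1), np.float64(3.0)), (np.float64(-2.0), np.float64(3.1))]
3 -165.69999999999985 [
[... 224 characters left out ...]
p.float64(-1.1), np.float64(3.5)), (np.float64(-1.0), np.float64(3.6))]
4 -183.29999999999976 [(np.float64(-0.9), np.float64(3.6)), (np.float64(-0.7), np.float64(3.7)), (np.float64(-0.6), np.float64(3.7)), (np.float64(-0.4), np.float64(3.7)), (np.float64(-0.3), np.float64(3.7)), (np.float64(-0.1), np.float64(3.7)), (np.float64(-0.0), np.float64(3.7)), (np.float64(0.1), np.float64(3.7))]
5 -200.89999999999966 [(np.float64(0.3), np.float64(3.7)), (np.float64(0.4), np.float64(3.7)), (np.float64(0.6), np.float64(3.7)), (np.float64(0.7), np.float64(3.7)), (np.float64(0.9), np.float64(3.6)), (np.float64(1.0), np.float64(3.6)), (np.float64(1.1), np.float64(3.5)), (np.float64(1.3), np.float64(3.5))]
```

move_arm(increments="-3.7 0.4 0 0 0 -2.2 255; -3.7 0.6 0 0 0 -2.2 255; -3.7 0.7 0 0 0 -2.2 255; -3.6 0.8 0 0 0 -2.2 255; -3.6 1 0 0 0 -2.2 255; -3.6 1.1 0 0 0 -2.2 255; -3.5 1.2 0 0 0 -2.2 255; -3.5 1.4 0 0 0 -2.2 255")

```text
time: 3.97
position: [0.4382, -0.3873, 0.0331]
tool_rot: [2.846, 1.32, 0.003]
ft_force: [1.0, -0.9, 0.2]
grip_width: 0.003
grip_force: 0.6
```

move_arm(increments="-3.4 1.5 0 0 0 -2.2 255; -3.3 1.6 0 0 0 -2.2 255; -3.3 1.8 0 0 0 -2.2 255; -3.2 1.9 0 0 0 -2.2 255; -3.1 2 0 0 0 -2.2 255; -3.1 2.1 0 0 0 -2.2 255; -3 2.3 0 0 0 -2.2 255; -2.9 2.4 0 0 0 -2.2 255")

```text
time: 4.63
position: [0.4129, -0.3718, 0.0332]
tool_rot: [3.014, 0.869, 0.004]
ft_force: [1.3, -1.4, -0.2]
grip_width: 0.002
grip_force: 0.5
```

```bash
python3 - <<'E'
from h import *
pose(.4744,-.2944)
i=ctrl.get_image("wrist");pose(.4744,-.2944);cv2.imwrite("pics/w3.png",i['frame'][:,:,::-1])
E
```

```text
t 4.6333 P [ 0.4129 -0.3718  0.0332] yaw -57.8 zax [ 0.004 -0.004 -1.   ] r 0.0989 ang -128.4 F [ 1.29 -1.41 -0.15] w 0.002
t 4.6833 P [ 0.4122 -0.3712  0.0331] yaw -57.9 zax [ 0.003 -0.003 -1.   ] r 0.0988 ang -129.0 F [ 0.09 -1.53  0.03] w 0.006
```

View pics/w3.png

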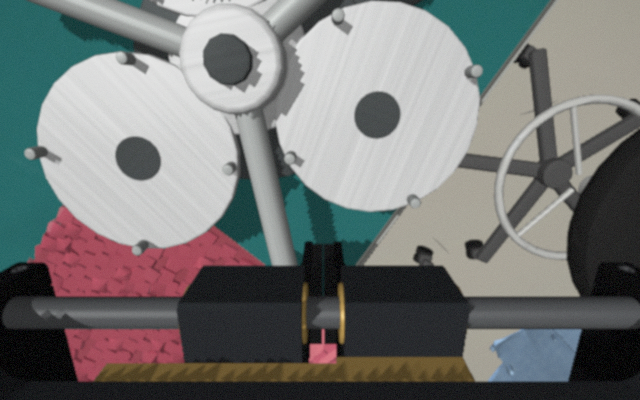

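The finger lies against the spoke, which runs from (250,110) to (285,265), and the rotor is turning. I'll continue.

move_arm(increments="-2.8 2.5 0 0 0 -2.2 255; -2.7 2.6 0 0 0 -2.2 255; -2.6 2.7 0 0 0 -2.2 255; -2.5 2.8 0 0 0 -2.2 255; -2.4 2.9 0 0 0 -2.2 255; -2.3 3 0 0 0 -2.2 255; -2.1 3 0 0 0 -2.2 255; -2 3.1 0 0 0 -2.2 255")

```text
time: 5.35
position: [0.3933, -0.349, 0.0327]
tool_rot: [3.113, 0.399, 0.005]
ft_force: [1.2, -1.3, 0.0]
grip_width: 0.004
grip_force: 0.6
```

move_arm(increments="-1.9 3.2 0 0 0 -2.2 255; -1.8 3.3 0 0 0 -2.2 255; -1.7 3.3 0 0 0 -2.2 255; -1.5 3.4 0 0 0 -2.2 255; -1.4 3.5 0 0 0 -2.2 255; -1.3 3.5 0 0 0 -2.2 255; -1.1 3.5 0 0 0 -2.2 255; -1 3.6 0 0 0 -2.2 255")

```text
time: 6.02
position: [0.3808, -0.3218, 0.0325]
tool_rot: [3.138, -0.082, 0.003]
ft_force: [-0.6, -2.0, 1.1]
grip_width: 0.008
grip_force: 0.7
```

```bash
python3 - <<'E'
from h import *
pose(.4744,-.2944)
i=ctrl.get_image("top");pose(.4744,-.2944)
cv2.imwrite("pics/t4.png",cv2.resize(i['frame'][145:255,325:445,::-1],None,fx=5,fy=5,interpolation=cv2.INTER_CUBIC))
for r in ctrl.silhouettes("board",i)[:2]:
    ys,xs=np.nonzero(r['region']);w=toworld(i,xs.mean(),ys.mean(),.044);d=w[:2]-[.4744,-.2944]
    print(r['score'],len(xs),w,np.hypot(*d),np.degrees(np.arctan2(d[1],d[0])))
E
```

```text
t 6.0167 P [ 0.3808 -0.3218  0.0325] yaw -93.0 zax [ 0.002 -0.003 -1.   ] r 0.0975 ang -163.7 F [-0.57 -2.05  1.09] w 0.008
t 6.0667 P [ 0.3807 -0.3208  0.0323] yaw -93.1 zax [ 0.002 -0.002 -1.   ] r 0.0973 ang -164.2 F [-0.55 -0.3   0.74] w 0.008
0.57 709 [ 0.5346272  -0.28172897  0.044     ] 0.06154567520238877 11.881023376794053
```

View pics/t4.png

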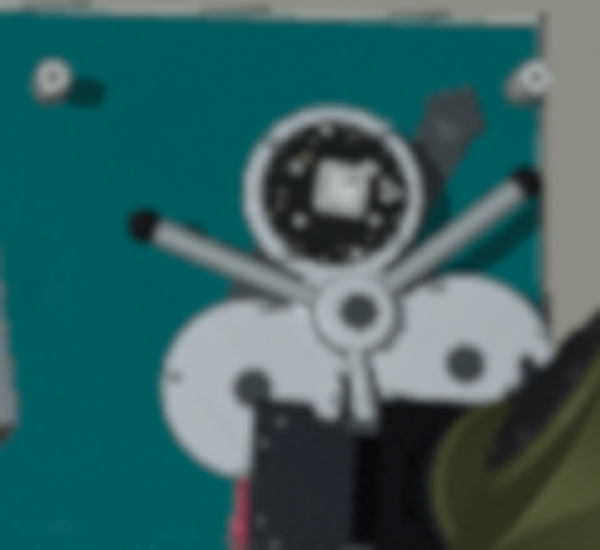

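The top view shows the board nest at crop pixel (336,187), spoke ends at (143,224) and (524,183), and the tongue to its upper right. I'll fit the rotor angle.

```bash
python3 - <<'E'
from h import *
p=ctrl.get_image("top")
c=np.array([(357,311),(336,187),(464,363),(524,183),(143,224)])/5+[325,145]-.4
g=lambda q:np.array([topix(p,w) for w in np.array(model(q))[[0,1,3,4,5]]])
r=least_squares(lambda q:(g(q)-c).ravel(),[.474,-.293,.2])
print(r.x,np.degrees(r.x[2]),r.fun.round(1));pose(.4744,-.2944)
E
```

```text
[ 0.47509582 -0.29310362  0.13302511] 7.621777115645267 [ 0.1 -0.5 -0.6  0.9 -0.  -0.   0.3 -0.1  0.3 -0.2]
t 6.1667 P [ 0.381 -0.321  0.032] yaw -92.8 zax [ 0.002 -0.002 -1.   ] r 0.0971 ang -164.1 F [ 0.53 -1.65  0.16] w 0.003
```

move_arm(increments="-0.9 3.6 0 0 0 -2.2 255; -0.7 3.7 0 0 0 -2.2 255; -0.6 3.7 0 0 0 -2.2 255; -0.4 3.7 0 0 0 -2.2 255; -0.3 3.7 0 0 0 -2.2 255; -0.1 3.7 0 0 0 -2.2 255; 0 3.7 0 0 0 -2.2 255; 0.1 3.7 0 0 0 -2.2 255")

```text
time: 6.83
position: [0.3774, -0.2917, 0.0314]
tool_rot: [3.09, -0.561, 0.001]
ft_force: [-1.1, -1.6, 1.2]
grip_width: 0.006
grip_force: 0.7
```

move_arm(increments="0.3 3.7 0 0 0 -2.2 255; 0.4 3.7 0 0 0 -2.2 255; 0.6 3.7 0 0 0 -2.2 255; 0.7 3.7 0 0 0 -2.2 255; 0.4 1.7 0 0 0 -1 255; 0 0 0 0 0 0 255; 0 0 0 0 0 0 255; 0 0 0 0 0 0 255")

```text
time: 7.5
position: [0.3799, -0.2746, 0.0309]
tool_rot: [3.032, -0.821, 0.001]
ft_force: [0.4, 0.6, 0.3]
grip_width: 0.006
grip_force: 0.0
```

```bash
python3 - <<'E'
from h import *
i=ctrl.get_image("top");pose(.4744,-.2944)
cv2.imwrite("pics/t5.png",cv2.resize(i['frame'][145:255,325:445,::-1],None,fx=5,fy=5,interpolation=cv2.INTER_CUBIC))
for r in ctrl.silhouettes("board",i)[:2]:
    ys,xs=np.nonzero(r['region']);w=toworld(i,xs.mean(),ys.mean(),.044);d=w[:2]-[.4744,-.2944]
    print(r['score'],len(xs),w,np.hypot(*d),np.degrees(np.arctan2(d[1],d[0])))
E
```

```text
t 7.55 P [ 0.3798 -0.2745  0.0307] yaw -120.3 zax [ 0. -0. -1.] r 0.0967 ang 168.1 F [-0.21 -0.55  0.55] w 0.007
0.8 687 [ 0.53059028 -0.31605502  0.044     ] 0.06021866241996858 -21.07602759478096
```

View pics/t5.png

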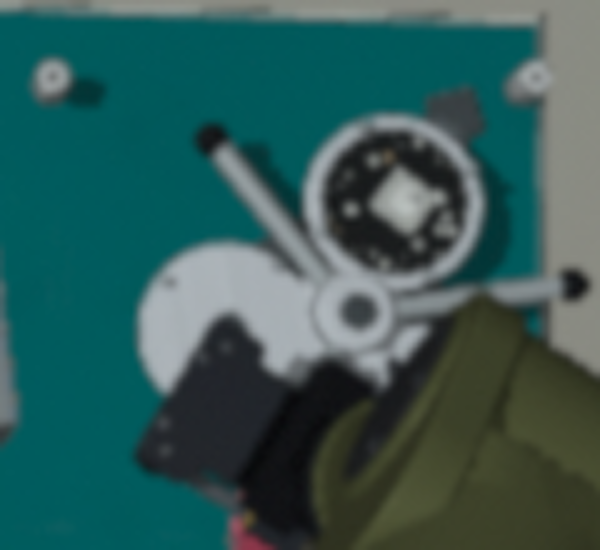

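The board nest is at crop pixel (394,203), still a bit short of the tongue. The balls are at (211,138) and (572,284).

```bash
python3 - <<'E'
from h import *
p=ctrl.get_image("top")
c=np.array([(357,311),(394,203),(572,284),(211,138)])/5+[325,145]-.4
g=lambda q:np.array([topix(p,w) for w in np.array(model(q))[[0,1,4,5]]])
r=least_squares(lambda q:(g(q)-c).ravel(),[.474,-.293,-.4])
print(r.x,np.degrees(r.x[2]),r.fun.round(1));pose(.4744,-.2944)
w=ctrl.get_image("wrist")
c2=[]
g=lambda th:[topix(w,[.4744,-.2944,.058])]+[topix(w,q) for q in model([.4744,-.2944,th])[1:]]
print(np.round(g(r.x[2]),0).tolist())
cv2.imwrite("pics/w5.png",w['frame'][:,:,::-1])
E
```

```text
[ 0.47429323 -0.29340528 -0.36652468] -21.00031706098992 [ 0.2 -0.2 -0.  -0.2 -0.3  0.2  0.1  0.3]
t 7.65 P [ 0.3797 -0.2744  0.0307] yaw -120.3 zax [ 0. -0. -1.] r 0.0968 ang 168.1 F [ 0.59 -0.29 -0.28] w 0.007
[[234.0, 63.0], [205.0, -118.0], [142.0, 162.0], [385.0, 121.0], [485.0, -157.0], [-49.0, -49.0], [296.0, 304.0]]
```

View pics/w5.png

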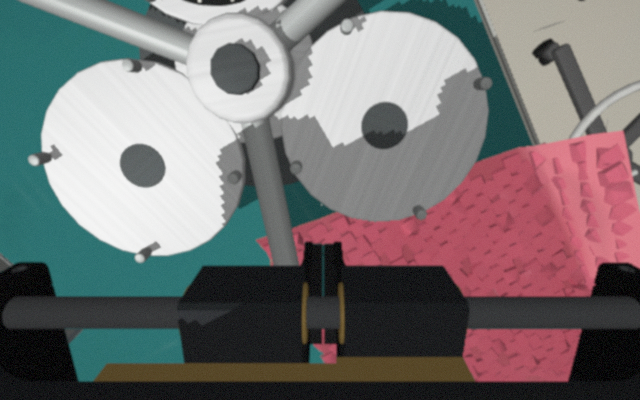

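move_arm(increments="0.5 2.2 0 0 0 -1.3 255; 0.6 2.2 0 0 0 -1.3 255; 0.6 2.3 0 0 0 -1.3 255; 0.6 2.3 0 0 0 -1.3 255; 0.7 2.2 0 0 0 -1.3 255; 0.7 2.2 0 0 0 -1.3 255; 0 0 0 0 0 0 255; 0 0 0 0 0 0 255")

```text
time: 8.37
position: [0.3832, -0.2611, 0.0306]
tool_rot: [2.969, -1.026, 0.0]
ft_force: [-0.1, 0.8, -0.1]
grip_width: 0.004
grip_force: 0.1
```

move_arm(increments="-0.6 -2 0 0 0 0 255; -1 -3.3 0 0 0 0 255; -1 -3.3 0 0 0 0 255; 0 0 10 0 0 0 255; 0 0 20 0 0 0 255; 0 0 25 0 0 0 255; 0 0 25 0 0 0 255; 0 0 25 0 0 0 255")

```text
time: 9.03
position: [0.3804, -0.2696, 0.1374]
tool_rot: [-2.969, 1.027, -0.0]
ft_force: [0.2, 0.3, -0.6]
grip_width: 0.007
grip_force: 0.0
```

move_arm(increments="-10 -10 25 0 0 0 255; -15 -20 20 0 0 0 255; -15 -25 15 0 0 0 255; -10 -25 10 0 0 0 255; 0 -20 0 0 0 0 255; 0 0 0 0 0 0 255; 0 0 0 0 0 0 255; 0 0 0 0 0 0 255")

```text
time: 9.7
position: [0.3307, -0.3686, 0.2056]
tool_rot: [-2.968, 1.026, 0.001]
ft_force: [0.2, 0.7, -0.5]
grip_width: 0.004
grip_force: 0.0
```

```bash
python3 - <<'E'
from h import *
i=ctrl.get_image("top");pose(.4744,-.2944)
cv2.imwrite("pics/t6.png",cv2.resize(i['frame'][145:255,325:445,::-1],None,fx=5,fy=5,interpolation=cv2.INTER_CUBIC))
for r in ctrl.silhouettes("board",i)[:2]:
    ys,xs=np.nonzero(r['region']);w=toworld(i,xs.mean(),ys.mean(),.044);d=w[:2]-[.4744,-.2944]
    print(r['score'],len(xs),w,np.hypot(*d),np.degrees(np.arctan2(d[1],d[0])))
E
```

```text
t 9.75 P [ 0.3309 -0.3683  0.2055] yaw -128.1 zax [-0.     0.001 -1.   ] r 0.1614 ang -152.7 F [-0.86 -0.15 -0.41] w 0.004
0.74 3096 [ 0.45857644 -0.28373314  0.044     ] 0.01908315911970778 146.0155989638033
0.63 686 [ 0.52616962 -0.32091395  0.044     ] 0.05816427864646845 -27.11937431490879
```

View pics/t6.png

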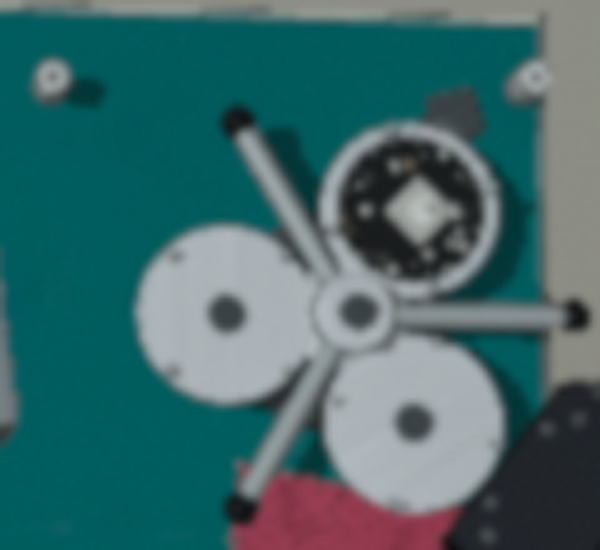

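The balls are at crop pixels (237,122), (575,316) and (240,508), the nests at (410,210), (227,314) and (413,422), and the gripper is clear. One last fit, then hand in if it is within about 3°.

```bash
python3 - <<'E'
from h import *
p=ctrl.get_image("top")
c=np.array([(357,311),(410,210),(227,314),(413,422),(575,316),(237,122),(240,508)])/5+[325,145]-.4
names=[0,1,3,2,4,5,6]
def g(q):
    m=model(q);m=[m[0],m[1],m[2],m[3],m[4],m[5],m[6]];return np.array([topix(p,w) for w in m])
r=least_squares(lambda q:(g(q)-c).ravel(),[.474,-.293,-.5])
x,y,a=r.x;print(r.x,np.degrees(a),r.fun.round(1))
t=toworld(p,*(np.array([473,86])/5+[325,145]-.4),.006);d=t[:2]-[x,y];print('tip',np.hypot(*d),np.degrees(np.arctan2(d[1],d[0])))
if -32<np.degrees(a)<-26.5 and abs(r.fun).max()<1.5: print(ctrl.close_job())
E
```

```text
[ 0.47424614 -0.29335992 -0.50900917] -29.16407737134443 [ 0.2 -0.2 -0.1 -0.1 -0.1 -0.1  0.1  0.1 -0.3  0.1  0.1  0.1  0.1  0.1]
tip 0.14497405790241744 -29.430017554211652
the job is handed in; nothing more can be done
None
```

The job is handed in: I turned the fixture about 97° clockwise, leaving the board's nest at −29.2° over the tongue at −29.4°, with the arm clear; no verdict was returned.

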